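# Hang the hooked caddy in the slatwall display

## Task

On the bakery counter stand two small steel caddies; one has a hooked tongue on its back. Hang that one about the middle of the top groove of the wooden slatwall block: tip it so that the tongue goes up into the groove, then swing it down until it hangs level and seated with its back to the face, and let go. Leave the flat-backed caddy and the jam jar where they stand.

Things in the scene. Friction and masses are not known exactly. Their poses are not given: they have to be found in the camera images.
- caddy_mid (a point): Steel box 100 (x) x 70 x 50 mm, 0.3 kg, hooked back. Point: 44 mm above its underside, 58 mm ahead of the back; x runs back to front, z up. Grip tab, 44 (x) x 12 mm, 6 to 44 mm above the point; pinch across its 12 mm, from above. Tongue, 50 mm wide, 4 mm thick: neck goes 15 mm back from the rim (underside 2 mm above the point), then a plate turns up to 40 mm above the point.
- groove (a point): Fixed wood block, face away from robot. Point: on the face, mid length, on the top groove's floor, 110 mm up; x out of the face, z up. Mouth 30 mm high, 300 long; over it a lip 6 mm thick, 26 tall; cavity 48 deep, 50 high, ends shut. Tip the caddy 20 to 40 deg, front up, tongue top first under the lip. Seated: neck on the floor, plate behind lip, caddy's point 58 to 63 mm out, sag under 5 deg.
- flat_mid (a point): Bystander: the same steel box, 100 x 70 x 50 mm with 3 mm walls, a 12 mm divider along its middle (x) and the same grip tab on it, 88 mm high in all, but with a flat back: no tongue. Point: 44 mm above its underside, below the middle of the tab; x from back to front, z up.
- jar_mid (a point): Bystander: closed jam jar with white cap, 68 mm across and 95 mm high, upright; the point is at its centre.

How it is judged:
By the outcome, as a careful person would: the job done as asked, in the order asked, and still so for the second after the job is handed in, with the robot touching nothing.
It also fails if it takes over 48 s, if anything falls off the work surface, if the arm or the gripper's body presses on something with over 40 N, if the wrist force passes 120 N, or if a joint passes its speed limit or range.

## Robot

A 6-joint arm with a two-finger parallel gripper is mounted at the origin on the work surface. World frame = base frame: x ahead of the robot, y to its left, z up, the work surface at z = 0. Lengths are in mm, angles in degrees, forces in N, time in s.
With the tool pointing down it reaches from about 300 to 850 mm from the base axis. Payload 4.2 kg.
Tool frame: the origin (TCP) lies between the finger pads; the fingertips stand 22 mm ahead of it and the grasp point (between the pads) lies 3 mm ahead of it; z points along the fingers, y is the direction in which the jaws open and shut (so a half turn about z gives the same grasp; the last joint's range is limited). The gripper opens to 91 mm and grips with 3 to 60 N. Pads are 32 mm wide; open, the fingers measure 118 mm over their backs; the gripper's body (76 mm by 178 mm) begins 60 mm behind the grasp point.
Start: joints at [66.177, 18.312, 89.639, -0, 72.044, -1.146], TCP at [221.692, 530.56, 235.976] pointing down, gripper open.
Joint ranges: [-177.97, 177.97], [-48.28, 115.42], [12.27, 149.76], [-77.06, 257.06], [2.81, 150.46], [-146.56, 146.56]. Speed limits (degrees/s): [147.25, 147.25, 180, 180, 180, 180].

## Interface

Orientations are given as [roll, pitch, yaw] about the fixed x, y, z axes, in that order (R = Rz(yaw) Ry(pitch) Rx(roll)).
In Python, from workcell import * gives the robot as it stands.
- The arm moves only by the shell command python3 -m jog 'ROWS' [OPENING] [FORCE]. ROWS is text: rows parted by semicolons, each of 6 numbers parted by spaces: the shift along the tool's x, y, z in units of 0.5 m (1.0 is 0.5 m), then the turn, a rotation vector about the tool's x, y, z in units of pi/2 rad (1.0 is pi/2 rad). A call has 1 to 20 rows; each row is the pose to reach, as a shift and turn from the pose measured when the call began, along the tool's axes at that moment; what a row does not reach only later rows make up. A row lasts 1/12 s, in which the tool goes at most 41.7 mm and 7.16 degrees, less where a joint would pass 70% of its speed; a pose out of reach is approached as far as the arm can. A call with a number of a shift or a turn outside -1 to 1 is refused whole. A call with a gripper value outside its range is refused whole. OPENING is the opening, from -1 (shut) to 1 (fully open), set as the call begins (- or left out, the last holds). The fingers move at their own pace and stop on an object; FORCE is the grip in N (left out, the last holds). Time passes only in rows, so rows that repeat a pose let the fingers close. It gives the time, the measured TCP pose, the force and the opening at its end, in the units of the state.
- state(): the state, without advancing time (a new reading comes with each control period).
- grab_frame(name): name is "scene" or "top"; returns the picture (400x640x3 uint8, red, green, blue); there is no depth.
- calibration(name): a dict with "mtx" (3x3 intrinsics, pixels), "distortion" ([k1, k2, p1, p2, k3] as OpenCV has them; the pictures are not rectified), "rvec" (rotation vector, rad) and "tvec" (3), from world to camera coordinates, as OpenCV has them. Camera axes: x right, y down, z forward; pixel columns grow to the right and rows downward; lengths in mm; the calibration is good to about 2 mm. A picture is of the moment at which its call begins. calibration takes no time and is no camera call.
- job_done(): hands the job in, once; it reports no verdict.
Trained networks look in the newest picture that a camera, given by its name, has taken for a name from the list of things; names that differ only in an ending like _2 or _b are one class to them, and where a whole thing is asked for, a point or a joint stands for the part that bears it (a point fixed in the world has none). Each returns a list of dicts, best first, with "confidence" (0 to 1); they miss things now and then, are a little off and sometimes report something else, mostly with a low value. They report only what shows in the picture. A call takes as long as a camera call.
- spot_in(query, camera): "rect" ([left, top, right, bottom] in pixels, round what is visible of it).
- tip_of(query, camera): "location" ([column, row] in pixels: a listed point, or the origin of a listed thing).
The state is a dict: "time_s": time; "qpos": joint angles; "qvel": joint speeds; "effort": joint torques, N m; "ee_pos": TCP position; "ee_rot": TCP orientation; "force": force on the tool from outside, world axes, zero at the start; "torque": the same for the moment, N m; "gripper_width": finger opening in mm.
Only numpy, scipy, OpenCV 4.12 (cv2) and the standard library are available. Lean on these libraries where they do the work, as an engineer would, in place of code of your own. Each camera call takes 0.05 s, during which the arm holds its last target. There are 200 camera calls.

## Working session

There is one attempt and no reset: what is moved stays moved. The work goes in short steps, Python scripts to look and compute and a shell command to move; the robot and the scene stay as the last step left them, time stands still between calls to the robot, and variables do not carry over. Pictures are saved under pics/ and viewed, about 8 in all and at most 12, crops included, and the job is handed in when it is done.

```bash
mkdir -p pics
python3 - <<'E'
from workcell import *
import cv2
print(state())
for c in("scene","top"):
    f=grab_frame(c); cv2.imwrite(f"pics/{c}0.png",f[:,:,::-1])
    k=calibration(c);print(c,{a:b for a,b in k.items()})
    for q in("caddy_mid","groove","flat_mid","jar_mid"):
        print(q,[(d["location"],round(d["confidence"],2)) for d in tip_of(q,c)][:3])
        if q!="groove": print("  rect",[(d["rect"],round(d["confidence"],2)) for d in spot_in(q,c)][:3])
E
```

```text
{'time_s': 0.0, 'qpos': array([ 6.61768925e+01,  1.83514859e+01,  8.97061299e+01, -1.69902003e-03,
        7.20440113e+01, -1.14468847e+00]), 'qvel': array([-0.07545845, -0.04851346, -0.00505745, -0.0419925 ,  0.00243361,
       -0.02589797]), 'effort': array([-1.02362553e-04, -4.12464809e+01, -2.31967485e+01,  7.27194850e-02,
        4.59026895e-02, -1.38185292e-04]), 'ee_pos': array([221.50382643, 530.11782409, 235.12367836]), 'ee_rot': array([-1.79898361e+02, -4.15214236e-04,  1.57322106e+02]), 'force': array([-1.22622653, -0.37184096,  0.56943099]), 'torque': array([ 0.06105606, -0.02034586,  0.03192237]), 'gripper_width': 91.25838131352667}
scene {'mtx': array([[426.09646521,   0.        , 313.81575263],
       [  0.        , 426.09646521, 203.98572135],
       [  0.        ,   0.        ,   1.        ]]), 'distortion': array([-0.05219251,  0.        ,  0.        ,  0.        ,  0.        ]), 'rvec': array([ 1.02308162,  2.56785908, -0.84283257]), 'tvec': array([ 327.9332315 , -302.40059456, 1204.92747952])}
caddy_mid [([325.2, 293.4], 0.7)]
  rect [([297.3, 260.3, 367.6, 326.4], 0.91)]
groove [([270.0, 139.2], 0.98)]
flat_mid [([424.9, 284.1], 0.64)]
  rect []
jar_mid [([375.5, 216.6], 0.88)]
  rect [([354.3, 191.9, 393.9, 238.8], 0.74)]
top {'mtx': array([[456.01630676,   0.        , 315.26787596],
       [  0.        , 456.01630676, 198.66725051],
       [  0.        ,   0.        ,   1.        ]]), 'distortion': array([-0.1238175,  0.       ,  0.       ,  0.       ,  0.       ]), 'rvec': array([ 2.12897212, -2.1625407 ,  0.17284982]), 'tvec': array([127.62330855, 554.25946073, 887.79882147])}
caddy_mid [([253.4, 153.0], 0.93)]
  rect [([233.8, 132.2, 286.1, 192.5], 0.89)]
groove []
flat_mid [([196.5, 223.0], 0.56)]
  rect [([178.4, 204.3, 221.3, 258.9], 0.81)]
jar_mid [([282.0, 249.0], 0.71)]
  rect [([267.0, 231.3, 300.4, 268.5], 0.8)]
```

View pics/scene0.png

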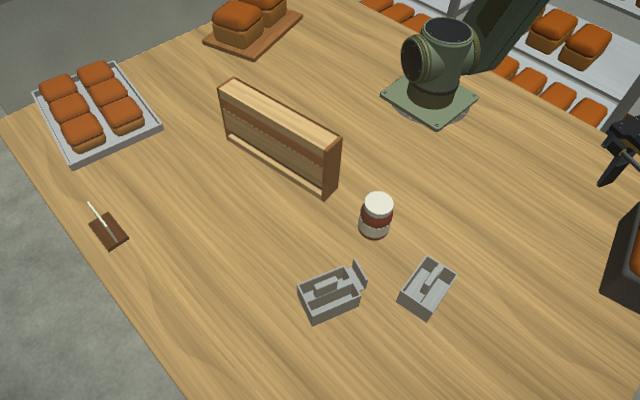

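View pics/top0.png

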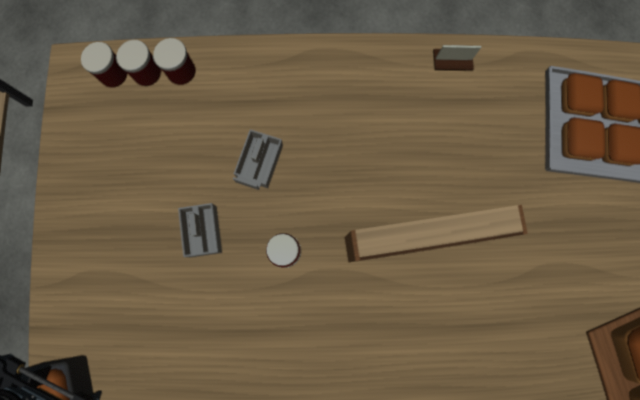

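Scene picture: the hooked caddy is at about (330,293), with its tongue at upper right near (360,275). The flat one is at (427,288), the jar at (376,215) and the slatwall block at (220–340, 80–200). Next I triangulate and zoom in on the top picture to get the yaw.

```bash
cat > h.py <<'E'
from workcell import *
import cv2, numpy as np
from scipy.spatial.transform import Rotation as Ro
K={c:calibration(c) for c in("scene","top")}
def ray(c,p):
    k=K[c];u=cv2.undistortPoints(np.array([[p]],float),k["mtx"],k["distortion"])[0,0]
    R=cv2.Rodrigues(k["rvec"])[0];return -R.T@k["tvec"],R.T@np.array([*u,1.])
def atz(c,p,z):
    o,d=ray(c,p);return o+d*(z-o[2])/d[2]
def tri(a,b):
    A=[];B=[]
    for c,p in(("scene",a),("top",b)):
        o,d=ray(c,p);d/=np.linalg.norm(d);P=np.eye(3)-np.outer(d,d);A.append(P);B.append(P@o)
    return np.linalg.lstsq(np.vstack(A),np.hstack(B),rcond=None)[0]
def proj(c,X):
    k=K[c];return cv2.projectPoints(np.array(X,float).reshape(-1,3),k["rvec"],k["tvec"],k["mtx"],k["distortion"])[0][:,0]
def ypr(s): return Ro.from_euler("xyz",s["ee_rot"],degrees=True).as_matrix()
E
python3 - <<'E'
from h import *
print("caddy",tri((325.2,293.4),(253.4,153)),atz("top",(253.4,153),44))
print("flat",tri((424.9,284.1),(196.5,223)),"jar",tri((375.5,216.6),(282,249)))
f=cv2.imread("pics/top0.png");g=cv2.imread("pics/scene0.png")
a=cv2.resize(f[120:270,170:300],None,fx=4,fy=4,interpolation=2)
b=cv2.resize(f[190:270,340:530],None,fx=4,fy=4,interpolation=2)
cv2.imwrite("pics/a.png",cv2.resize(f[120:200,225:345],None,fx=5,fy=5,interpolation=2))
c1=cv2.resize(g[65:210,205:350],None,fx=4,fy=4,interpolation=2);
d1=cv2.resize(f[125:275,340:535],None,fx=4,fy=4,interpolation=2)[:400]
cv2.imwrite("pics/b.png",c1)
cv2.imwrite("pics/c.png",np.vstack([cv2.resize(f[125:195,225:375],None,fx=5,fy=4.2,interpolation=2)[:, :750],cv2.resize(f[198:268,340:530],(750,276),interpolation=2)]))
E
```

```text
caddy [653.58809637 241.75485831  51.5204495 ] [653.50577801 245.55615697  44.        ]
flat [508.57296961 356.65306481  57.79949894] jar [454.78409808 186.76984218  48.56468292]
```

View pics/a.png

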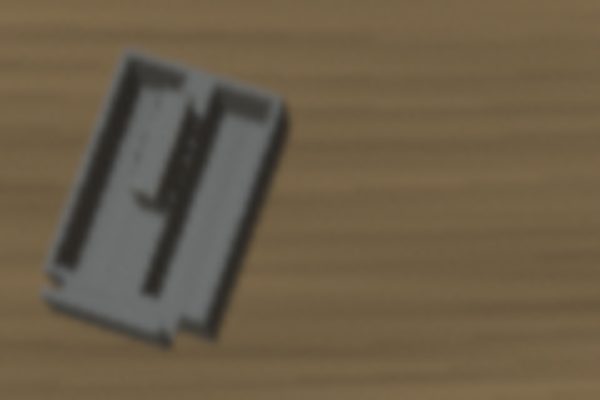

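View pics/b.png

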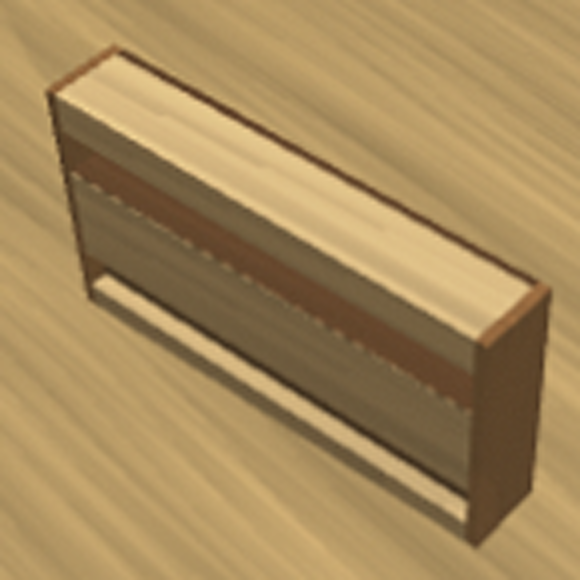

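Crop a shows the hooked caddy with its tongue at the image bottom, toward the robot; the front rim corners are at crop (127,50) and (285,100). Crop b shows the block face: the lip's top edge runs (50,92)–(480,345), the floor's edge (72,175)–(470,408).

Run:
```python
from h import *
T=lambda x,y:(225+x/5-.4,120+y/5-.4); S=lambda x,y:(205+x/4,65+y/4)
for n,p,z in(("FL",(127,50),50),("FR",(285,98),50),("BL",(47,272),50),("PL",(45,295),84),("PR",(168,345),84)):
    print(n,atz("top",T(*p),z).round(1))
for n,p,z in(("floorR",(72,175),110),("floorL",(470,408),110),("topR",(50,92),166),("topL",(482,345),166),("botR",(90,298),0),("botL",(475,545),0)):
    print(n,atz("scene",S(*p),z).round(1))
print("tri R",tri(S(50,92),(521.5,206)),"tri L",tri(S(482,345),(346.5,233)))
for z in(150,166,180): print(z,atz("top",(521.5,206),z).round(1),atz("top",(346.5,233),z).round(1))
print("groove pt scene",atz("scene",(270,139.2),110))
```

```text
FL [702.2 252.3  50. ]
FR [680.4 186.6  50. ]
BL [608.5 284.3  50. ]
PL [592.  279.1  84. ]
PR [571.3 230.5  84. ]
floorR [ 522.1 -240.8  110. ]
floorL [479.1  49.2 110. ]
topR [ 521.9 -247.9  166. ]
topL [481.9  57.9 166. ]
botR [ 520.1 -251.7    0. ]
botL [479.   58.6  -0. ]
tri R [ 518.29771081 -255.85505858  159.89533184] tri L [478.87378014  62.20710301 165.55834609]
150 [ 520.1 -261.3  150. ] [476.9  65.3 150. ]
166 [ 518.  -253.6  166. ] [475.6  66.6 166. ]
180 [ 516.2 -246.9  180. ] [474.6  67.6 180. ]
groove pt scene [506.56540012 -88.21536134 110.        ]
```

View pics/c.png

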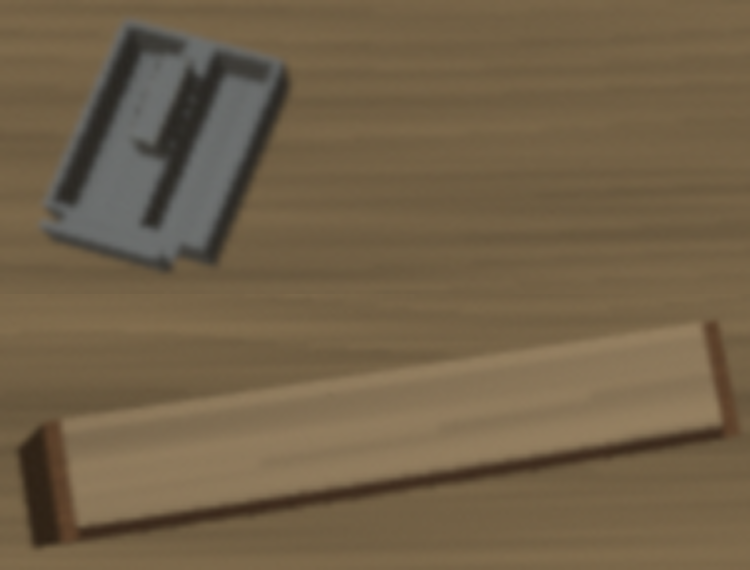

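Crop c gives the block's front top edge in the top picture as about (352.5,231)–(521.7,204.6). Now I overlay caddy and block models at my estimates to check them.

```bash
cat >> h.py <<'E'
def pose(x,y,z,yaw,pts):
    return Ro.from_euler("z",yaw,degrees=True).apply(np.array(pts,float))+[x,y,z]
def box(x0,x1,y0,y1,z0,z1):
    c=[(x,y,z) for z in(z0,z1) for x,y in((x0,y0),(x1,y0),(x1,y1),(x0,y1))]
    return [(c[i],c[j]) for i,j in((0,1),(1,2),(2,3),(3,0),(4,5),(5,6),(6,7),(7,4),(0,4),(1,5),(2,6),(3,7))]
CAD=[box(-58,42,-35,35,-44,6),box(-22,22,-6,6,6,44),box(-73,-69,-25,25,2,40)]
BLK=[box(-6,0,-150,150,30,56),box(-54,0,-156,156,-110,56),[((0,-150,0),(0,150,0)),((0,-4,0),(0,4,0))]]
COL=[(0,255,0),(0,0,255),(255,255,0)]
def draw(im,c,sets,P,s,o):
    for k,es in enumerate(sets):
        for e in es:
            q=(proj(c,pose(*P,e))-o+.5)*s-.5
            cv2.line(im,*[tuple(int(v) for v in r) for r in q],COL[k],1,cv2.LINE_AA)
def crop(f,o,wh,s): return cv2.resize(f[o[1]:o[1]+wh[1],o[0]:o[0]+wh[0]],None,fx=s,fy=s,interpolation=cv2.INTER_CUBIC)
E
python3 - <<'E'
from h import *
print(tri((217.5,88),(521.7,204.6)),tri((325.5,151.3),(352.5,231)))
C=(651.5,235,44,-18.7);B=(501,-95,110,7.7)
v=[]
for c,o1,o2 in(("scene",(285,245),(210,70)),("top",(215,125),(345,175))):
    f=cv2.imread(f"pics/{c}0.png")
    a=crop(f,o1,(90,90),3.3);draw(a,c,CAD,C,3.3,o1)
    b=crop(f,o2,(180,132),2.25);draw(b,c,BLK,B,2.25,o2)
    v.append(np.hstack([a,cv2.resize(b,(405,297))]))
cv2.imwrite("pics/ov1.png",np.vstack(v))
E
```

```text
[ 519.9549758  -254.59581366  161.97454047] [479.31864292  55.54594167 162.20587715]
```

View pics/ov1.png

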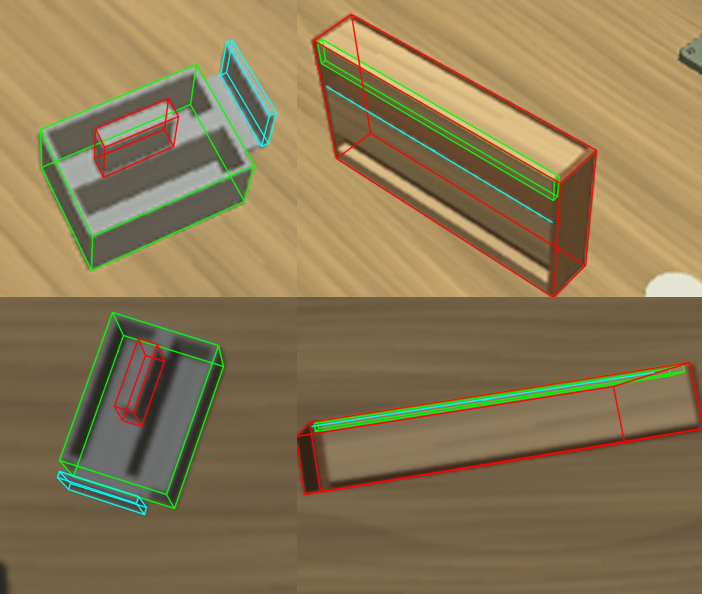

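The models fit both pictures within about 2–3 mm: caddy (651.5,236) at yaw −18.7°, groove (501,−95,110) at yaw 7.7°. Now I work out the move to above the tab.

```bash
cat >> h.py <<'E'
def tool(P,yaw,th,off=30,corr=np.eye(3)):
    R=Ro.from_euler("z",yaw,degrees=True).as_matrix()@Ro.from_euler("y",-th,degrees=True).as_matrix()
    return np.array(P)+R@[0,0,off], R@np.diag([-1,1,-1.])
def rel(p,R,s=None):
    s=s or state();R0=ypr(s);d=R0.T@(p-s["ee_pos"])/500
    w=Ro.from_matrix(R0.T@R).as_rotvec()/(np.pi/2)
    return " ".join(f"{v:.4f}" for v in np.r_[d,w])
G=np.array([501,-95,110.]);GY=7.7
def grv(u,w,v=0): # caddy point in groove coords
    return G+Ro.from_euler("z",GY,degrees=True).apply([u,v,w])
E
python3 - <<'E'
from h import *
print("above",rel(*tool((651.5,236,44),-18.7,0,110)))
print("grasp",rel(*tool((651.5,236,44),-18.7,0,30)))
E
```

```text
above -1.0203 -0.2122 0.1640 0.0001 0.0000 -0.0442
grasp -1.0203 -0.2122 0.3240 0.0001 0.0000 -0.0442
```

```bash
python3 -m jog '-0.5 -0.1 0.03 0 0 -0.02; -0.5 -0.1 0.03 0 0 -0.02; -0.5 -0.1 0.03 0 0 -0.02; -0.5 -0.1 0.03 0 0 -0.02; -0.5 -0.1 0.03 0 0 -0.02; -0.98 -0.205 0.16 0 0 -0.044; -0.98 -0.205 0.16 0 0 -0.044; -0.98 -0.205 0.16 0 0 -0.044; -0.98 -0.205 0.16 0 0 -0.044; -0.98 -0.205 0.16 0 0 -0.044; -0.98 -0.205 0.16 0 0 -0.044; -0.98 -0.205 0.16 0 0 -0.044; -0.98 -0.205 0.16 0 0 -0.044; -0.98 -0.205 0.16 0 0 -0.044; -0.98 -0.205 0.16 0 0 -0.044; -0.98 -0.205 0.16 0 0 -0.044' 1 30
python3 - <<'E'
from h import *
print("above",rel(*tool((651.5,236,44),-18.7,0,110)))
print("grasp",rel(*tool((651.5,236,44),-18.7,0,30)),state()["qpos"])
f=grab_frame("scene");o=(265,195)
a=crop(f[:,:,::-1],o,(150,140),4);draw(a,"scene",CAD,(651.5,236,44,-18.7),4,o)
p,R=tool((651.5,236,44),-18.7,0,110)
cv2.imwrite("pics/s1.png",a)
E
```

```text
time_s: 2.13
ee_pos: [633.2, 248.2, 156.5]
ee_rot: [180.0, -0.0, 161.3]
force: [0.4, -0.1, 0.5]
gripper_width: 91.1
above -0.0425 -0.0114 0.0049 0.0004 -0.0003 0.0005
grasp -0.0425 -0.0115 0.1649 0.0004 -0.0003 0.0005 [ 2.04129412e+01  3.07367333e+01  8.11482551e+01  5.01657200e-02
  6.81159055e+01 -5.09467665e+01]
```

View pics/s1.png

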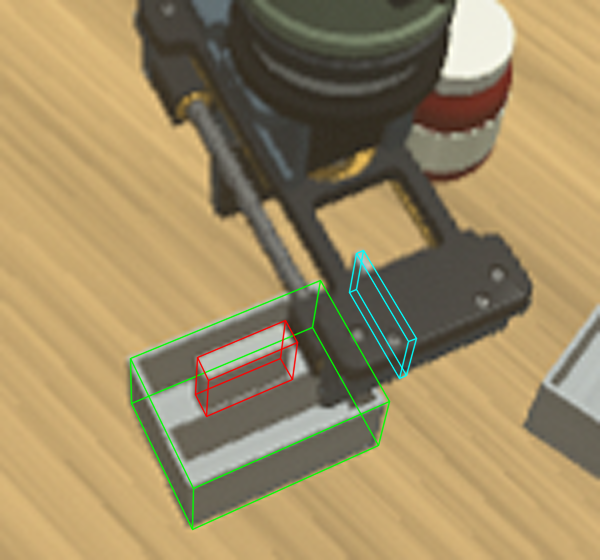

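The caddy overlay still matches, with the tab at crop (250,365). The gripper is above it and about 20 mm short. I correct and descend.

```bash
python3 -m jog '-0.042 -0.011 0.005 0 0 0; -0.042 -0.011 0.005 0 0 0; -0.042 -0.011 0.06 0 0 0; -0.042 -0.011 0.11 0 0 0; -0.042 -0.011 0.15 0 0 0; -0.042 -0.011 0.165 0 0 0; -0.042 -0.011 0.165 0 0 0; -0.042 -0.011 0.165 0 0 0' 1 30
python3 -m jog '0 0 0 0 0 0; 0 0 0 0 0 0; 0 0 0 0 0 0; 0 0 0 0 0 0; 0 0 0 0 0 0; 0 0 0 0 0 0; 0 0 0 0 0 0; 0 0 0 0 0 0; 0 0 0 0 0 0; 0 0 0 0 0 0' -1 40
```

```text
time_s: 2.85
ee_pos: [651.2, 237.5, 75.2]
ee_rot: [179.9, 0.0, 161.4]
force: [-0.1, -0.4, -1.0]
gripper_width: 91.3
time_s: 3.68
ee_pos: [651.1, 237.5, 75.1]
ee_rot: [179.9, 0.0, 161.4]
force: [-0.5, 0.3, -0.2]
gripper_width: 27.4
```

```bash
python3 -m jog '0 0 0 0 0 0; 0 0 0 0 0 0; 0 0 0 0 0 0; 0 0 0 0 0 0; 0 0 0 0 0 0; 0 0 0 0 0 0; 0 0 0 0 0 0' -1 40
python3 -m jog '0 0 -0.05 0 0 0; 0 0 -0.1 0 0 0; 0 0 -0.16 0 0 0; 0 0 -0.22 0 0 0; 0 0 -0.28 0 0 0; 0 0 -0.3 0 0 0; 0 0 -0.3 0 0 0; 0 0 -0.3 0 0 0'
python3 - <<'E'
from h import *
s=state();print(s["qpos"].round(1))
print("to",rel(*tool(grv(130,60),GY,0)),"tilted",rel(*tool(grv(130,60),GY,37)))
E
```

```text
time_s: 4.27
ee_pos: [651.0, 237.4, 74.9]
ee_rot: [179.9, 0.0, 161.4]
force: [0.7, -1.4, -1.5]
gripper_width: 11.7
time_s: 4.93
ee_pos: [650.4, 237.1, 223.6]
ee_rot: [180.0, -0.1, 161.4]
force: [-0.4, 0.1, -3.1]
gripper_width: 11.5
[ 19.1  29.5  73.4   0.   77.1 -52.4]
to -0.1614 -0.6098 0.0470 0.0002 -0.0007 -0.2918 tilted -0.1291 -0.6258 0.0591 -0.0940 -0.4045 -0.2817
```

Grip is 11.5 mm wide and −3.1 N of weight shows, so the caddy is held. I carry it to in front of the groove, then tilt.

```bash
python3 -m jog '-0.05 -0.08 0 0 0 -0.04; -0.08 -0.16 0 0 0 -0.08; -0.11 -0.24 0 0 0 -0.12; -0.14 -0.32 0 0 0 -0.16; -0.16 -0.4 0 0 0 -0.2; -0.16 -0.48 0 0 0 -0.24; -0.16 -0.55 0 0 0 -0.28; -0.16 -0.61 0 0 0 -0.292; -0.16 -0.61 0 0 0 -0.292; -0.129 -0.626 0.03 -0.03 -0.1 -0.29; -0.129 -0.626 0.04 -0.05 -0.16 -0.285; -0.129 -0.626 0.05 -0.06 -0.22 -0.282; -0.129 -0.626 0.059 -0.08 -0.3 -0.282; -0.129 -0.626 0.059 -0.094 -0.36 -0.282; -0.129 -0.626 0.059 -0.094 -0.405 -0.282; -0.129 -0.626 0.059 -0.094 -0.405 -0.282; -0.129 -0.626 0.059 -0.094 -0.405 -0.282; -0.129 -0.626 0.059 -0.094 -0.405 -0.282; -0.129 -0.626 0.059 -0.094 -0.405 -0.282'
python3 - <<'E'
from h import *
s=state();print(s["qpos"].round(1))
v=[]
R=ypr(s)@np.diag([-1,1,-1.]); P=s["ee_pos"]-R@[0,0,30]
print("P groove",Ro.from_euler("z",-GY,degrees=True).apply(P-G), Ro.from_matrix(R).as_euler("ZYX",degrees=True))
print("A",rel(*tool(grv(100,22),GY,37),s))
for c,o,wh,sc in(("scene",(200,70),(190,145),4),("top",(330,130),(210,135),3.6)):
    f=grab_frame(c)[:,:,::-1];a=crop(f,o,wh,sc)
    for k,es in enumerate(CAD):
        for e in es:
            q=(proj(c,np.array(e)@R.T+P)-o+.5)*sc-.5
            cv2.line(a,*[tuple(int(t) for t in r) for r in q],COL[k],1,cv2.LINE_AA)
    draw(a,c,BLK,(501,-95,110,7.7),sc,o)
    cv2.imwrite(f"pics/{c}2.png",a)
E
```

```text
time_s: 6.52
ee_pos: [613.1, -80.0, 194.3]
ee_rot: [-179.9, 37.0, -172.1]
force: [-0.6, 0.2, -2.3]
gripper_width: 11.8
[ -15.4   12.1  115.5   38.8   22.2 -145.6]
P groove [ 1.31204226e+02 -1.25673165e-01  6.03186486e+01] [  7.94116007 -37.03419606  -0.12373074]
A 0.0959 0.0006 0.0236 0.0002 0.0004 0.0021
```

View pics/scene2.png

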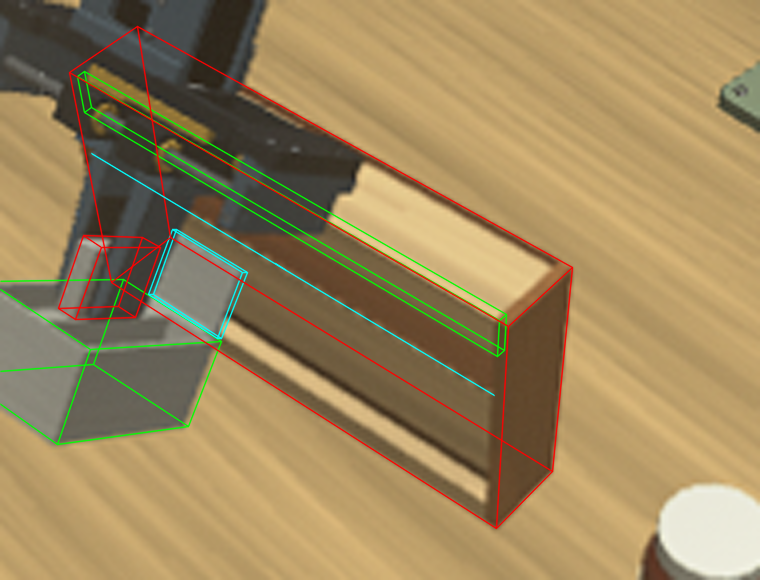

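Caddy and groove overlays both match: tongue at crop (200,285), level with the block's middle. But joint 6 is at −145.6°, with a limit of −146.56°. I fit a kinematic model to the readings to plan tilts that stay in range.

```bash
cat > kin.py <<'E'
from h import *
from scipy.optimize import least_squares
LO=np.array([-177.97,-48.28,12.27,-77.06,2.81,-146.56]);HI=np.array([177.97,115.42,149.76,257.06,150.46,146.56])
r=lambda a,t:Ro.from_euler(a,t,degrees=True)
def fk(q,k):
    a1,b,h,L2,L3,d,L6,c=k
    F=r("z",q[0])*r("y",q[1]+q[2]); W=F*r("z",q[3])*r("y",q[4])*r("z",q[5]+c)
    p=r("z",q[0]).apply([a1,b,h])+(r("z",q[0])*r("y",q[1])).apply([0,0,L2])+F.apply([d,0,L3])+W.apply([0,0,L6])
    return p,W
D=[([66.177,18.312,89.639,0,72.044,-1.146],[221.692,530.56,235.976],[180,0,157.3]),
([20.413,30.737,81.148,.05,68.116,-50.947],[633.2,248.2,156.5],[180,0,161.3]),
([19.1,29.5,73.4,0,77.1,-52.4],[650.4,237.1,223.6],[180,0,161.4])]
def fit(D):
    f=lambda k:np.concatenate([np.r_[fk(q,k)[0]-p,100*(fk(q,k)[1].inv()*r("xyz",e)).as_rotvec()] for q,p,e in D]+[.01*(k-[0,11.5,300,400,400,0,200,90])])
    s=least_squares(f,[0,11.5,300,400,400,0,200,90]);return s.x,s.fun
def ik(p,R,q0,k):
    f=lambda q:np.r_[fk(q,k)[0]-p,300*(fk(q,k)[1].inv()*Ro.from_matrix(R)).as_rotvec()]
    s=least_squares(f,q0,x_scale=10);return s.x,abs(s.fun).max()
E
python3 - <<'E'
from kin import *
s=state();D.append((s["qpos"],s["ee_pos"],s["ee_rot"]));k,res=fit(D)
print(k.round(1),abs(res[:24]).round(1));np.save("k.npy",k)
q=s["qpos"]
for th in(37,33,30):
  for v in(0,30):
    for u,w in((110,30),(100,22),(82,20),(62,47)):
        x,e=ik(*tool(grv(u,w,v),GY,th),q,k);print(th,v,(u,w),x.round(1),round(e,2))
# other wrist branch
x0=q.copy();x0[3]=q[3]-180+360 if q[3]<0 else q[3]+180;x0[4]=-q[4];print("flip q4+180 -> q5 neg")
E
```

```text
[  1.4  11.4 141.6 590.7 416.3  26.  313.6  90. ] [0.1 0.1 0.2 0.  0.  0.  0.1 0.1 0.1 0.1 0.1 0.  0.  0.2 0.2 0.  0.  0.1
 0.  0.1 0.1 0.  0.  0.1]
37 0 (110, 30) [ -16.5   12.8  120.2   49.7   18.9 -157.9] 0.0
37 0 (100, 22) [ -17.1   12.8  121.9   53.9   18.2 -162.8] 0.0
37 0 (82, 20) [ -18.2   11.7  124.    56.8   18.3 -166.7] 0.0
37 0 (62, 47) [ -19.5    7.7  123.8   48.6   21.5 -158.8] 0.0
37 30 (110, 30) [ -12.6   12.   121.4   47.4   16.5 -152.8] 0.0
37 30 (100, 22) [ -13.1   11.9  123.1   52.3   15.7 -158.2] 0.0
37 30 (82, 20) [ -14.1   10.8  125.2   55.6   15.7 -162.4] 0.0
37 30 (62, 47) [ -15.3    6.7  125.1   46.1   19.  -153.2] 0.0
33 0 (110, 30) [ -15.4   13.2  117.    34.    22.5 -141.7] 0.0
33 0 (100, 22) [ -16.    13.1  118.7   36.7   21.4 -145. ] 0.0
33 0 (82, 20) [ -17.    11.9  120.8   39.    21.2 -148.2] 0.0
33 0 (62, 47) [ -18.2    8.1  120.7   34.5   24.8 -144.1] 0.0
33 30 (110, 30) [ -11.7   12.4  118.2   30.9   20.7 -135.7] 0.0
33 30 (100, 22) [ -12.2   12.2  119.9   33.7   19.5 -139.1] 0.0
33 30 (82, 20) [ -13.1   11.   122.1   36.1   19.1 -142.2] 0.0
33 30 (62, 47) [ -14.1    7.2  121.9   31.3   22.9 -137.9] 0.0
30 0 (110, 30) [ -14.7   13.6  114.6   25.8   26.  -133.1] 0.0
30 0 (100, 22) [ -15.2   13.5  116.3   27.7   24.7 -135.6] 0.0
30 0 (82, 20) [ -16.1   12.3  118.4   29.4   24.3 -138.1] 0.0
30 0 (62, 47) [ -17.2    8.6  118.3   26.7   28.  -135.9] 0.0
30 30 (110, 30) [ -11.1   12.8  115.8   22.9   24.5 -127.4] 0.0
30 30 (100, 22) [ -11.5   12.7  117.5   24.7   23.2 -129.7] 0.0
30 30 (82, 20) [ -12.3   11.4  119.6   26.4   22.6 -132.2] 0.0
30 30 (62, 47) [ -13.3    7.7  119.5   23.7   26.4 -129.9] 0.0
flip q4+180 -> q5 neg
```

The model fits to 0.2 mm. 37° would push joint 6 past its limit. At 32°, 8 mm left of the middle, it stays near −143° with ±3.4 mm of entry clearance, so I use that.

Run:
```python
from kin import *
k=np.load("k.npy");s=state();q=s["qpos"]
for n,u,w,th in(("H",125,50,32),("A",105,16,32),("B",80,16,32),("B2",72,29,32),("C",63.8,42,32),("24",62.3,32.4,24),("16",61.5,22.2,16),("8",61,11.2,8),("3",60.5,3.8,3),("0",60.5,-1.5,0)):
    T=tool(grv(u,w,8),GY,th,31);q,e=ik(*T,q,k);print(n,rel(*T,s),q.round(1))
```

```text
H 0.0168 0.0163 0.0077 0.0001 0.0563 0.0017 [ -13.5   12.7  113.3   25.9   26.1 -131.8]
A 0.0897 0.0165 0.0378 0.0001 0.0563 0.0017 [ -14.5   13.7  118.2   33.4   21.3 -140.6]
B 0.1296 0.0166 0.0077 0.0001 0.0563 0.0017 [ -15.8   11.8  120.9   35.8   21.2 -144.2]
B2 0.1267 0.0166 -0.0227 0.0001 0.0563 0.0017 [ -16.3   10.1  120.7   33.5   22.9 -142.1]
C 0.1241 0.0166 -0.0534 0.0001 0.0563 0.0017 [ -16.7    8.4  120.5   31.6   24.8 -140.3]
24 0.1296 0.0166 -0.0385 -0.0000 0.1452 0.0017 [ -14.5   10.7  115.1   16.5   32.9 -124.4]
16 0.1349 0.0166 -0.0206 -0.0001 0.2341 0.0017 [ -12.5   13.9  109.7    8.2   41.7 -115.6]
8 0.1411 0.0166 -0.0000 -0.0002 0.3229 0.0017 [ -10.7   17.6  104.3    3.3   50.5 -110.4]
3 0.1462 0.0166 0.0140 -0.0003 0.3785 0.0017 [  -9.7   20.2  101.     1.1   55.9 -108.1]
0 0.1499 0.0166 0.0244 -0.0004 0.4118 0.0017 [  -9.2   21.9   99.1   -0.    59.  -106.9]
```

```bash
python3 -m jog '0.017 0.016 0.008 0 0.056 0.002; 0.017 0.016 0.008 0 0.056 0.002; 0.017 0.016 0.008 0 0.056 0.002; 0.05 0.016 0.022 0 0.056 0.002; 0.09 0.0165 0.038 0 0.056 0.002; 0.09 0.0165 0.038 0 0.056 0.002; 0.09 0.0165 0.038 0 0.056 0.002; 0.09 0.0165 0.038 0 0.056 0.002'
python3 - <<'E'
from kin import *
s=state();print(s["qpos"].round(1),s["force"].round(1))
R=ypr(s)@np.diag([-1,1,-1.]); P=s["ee_pos"]-R@[0,0,31]
print("P groove",Ro.from_euler("z",-GY,degrees=True).apply(P-G), Ro.from_matrix(R).as_euler("ZYX",degrees=True))
for n,u,w,th in(("B",80,16,32),("B2",72,29,32),("C",63.8,42,32)): print(n,rel(*tool(grv(u,w,8),GY,th,31),s))
v=[]
for c,o,wh,sc in(("scene",(205,85),(90,80),5),("top",(405,165),(70,80),5)):
    a=crop(grab_frame(c)[:,:,::-1],o,wh,sc)
    for kk,es in enumerate(CAD):
        for e in es:
            q=(proj(c,np.array(e)@R.T+P)-o+.5)*sc-.5
            cv2.line(a,*[tuple(int(t) for t in r_) for r_ in q],COL[kk],1,cv2.LINE_AA)
    draw(a,c,BLK[::2],(501,-95,110,7.7),sc,o);v.append(a)
cv2.imwrite("pics/A.png",np.hstack(v))
E
```

```text
time_s: 7.28
ee_pos: [589.1, -75.7, 153.5]
ee_rot: [-179.9, 32.2, -172.3]
force: [0.9, 0.1, -2.2]
gripper_width: 11.9
[ -14.5   13.7  118.    33.4   21.3 -140.6] [ 0.9  0.1 -2.2]
P groove [106.40032087   7.30737696  17.2333746 ] [  7.67968957 -32.17635549  -0.05203009]
B 0.0458 0.0013 -0.0260 -0.0007 0.0020 -0.0002
B2 0.0455 0.0012 -0.0566 -0.0007 0.0020 -0.0002
C 0.0455 0.0012 -0.0873 -0.0007 0.0020 -0.0002
```

View pics/A.png

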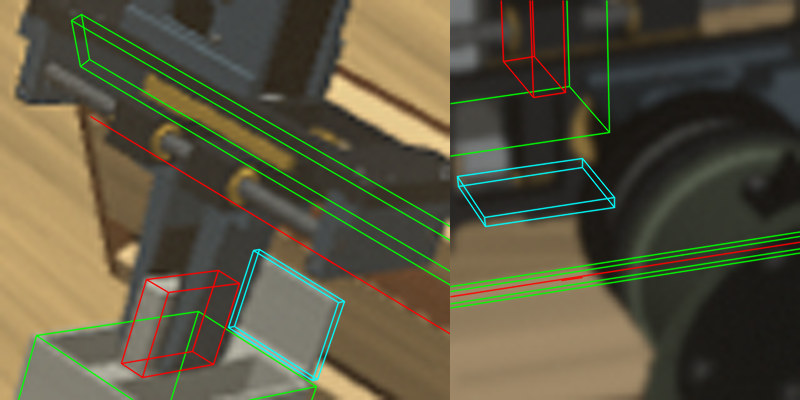

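In the scene view the tongue at (285,315) matches its model, in front of the mouth. I insert in small steps and watch the force.

```bash
python3 -m jog '0.023 0.001 -0.013 0 0.002 0; 0.046 0.001 -0.026 0 0.002 0; 0.046 0.001 -0.026 0 0.002 0; 0.0457 0.001 -0.036 0 0.002 0; 0.0455 0.001 -0.046 0 0.002 0; 0.0455 0.001 -0.057 0 0.002 0; 0.0455 0.001 -0.057 0 0.002 0'
cat > st.py <<'E'
from h import *
s=state();R=ypr(s)@np.diag([-1,1,-1.]); P=s["ee_pos"]-R@[0,0,31]
print("groove",Ro.from_euler("z",-GY,degrees=True).apply(P-G).round(1), Ro.from_matrix(R).as_euler("ZYX",degrees=True).round(1),"F",s["force"].round(1),s["torque"].round(2),s["gripper_width"].round(1),s["qpos"].round(1))
for n,u,w,th in(("C",63.8,42,32),("24",62.3,32.4,24),("16",61.5,22.2,16),("8",61,11.2,8),("3",60.5,3.8,3),("0",60.5,-1.5,0)): print(n,rel(*tool(grv(u,w,8),GY,th,31),s))
E
python3 st.py
```

```text
time_s: 7.97
ee_pos: [555.5, -79.9, 167.3]
ee_rot: [-179.9, 32.1, -172.2]
force: [-0.0, 0.2, -2.7]
gripper_width: 12.0Traceback (most recent call last):
  File "st.py", line 3, in <module>
    print("groove",Ro.from_euler("z",-GY,degrees=True).apply(P-G).round(1), Ro.from_matrix(R).as_euler("ZYX",degrees=True).round(1),"F",s["force"].round(1),s["torque"].round(2),s["gripper_width"].round(1),s["qpos"].round(1))
                                                                                                                                                                                 ^^^^^^^^^^^^^^^^^^^^^^^^
AttributeError: 'float' object has no attribute 'round'
```

No contact force so far. I continue up along the plate.

```bash
sed -i 's/s\["gripper_width"\].round(1)/s["gripper_width"]/' st.py; python3 -m jog '0 0 -0.01 0 0 0; 0 0 -0.02 0 0 0; 0 0 -0.031 0 0 0; 0 0 -0.031 0 0 0; 0 0 -0.031 0 0 0'; python3 st.py
```

```text
time_s: 8.38
ee_pos: [547.1, -81.0, 180.8]
ee_rot: [-179.9, 32.2, -172.2]
force: [-0.6, 0.1, -2.7]
gripper_width: 11.8
groove [64.   7.7 44.5] [  7.8 -32.2  -0.1] F [-0.6  0.1 -2.7] [-0.07  0.88 -0.02] 11.83448662232988 [ -16.7    8.2  120.4   31.3   24.9 -140. ]
C 0.0029 0.0005 0.0040 -0.0012 0.0018 0.0006
24 0.0070 0.0006 0.0193 -0.0013 0.0907 0.0005
16 0.0108 0.0006 0.0376 -0.0013 0.1796 0.0004
8 0.0152 0.0007 0.0586 -0.0013 0.2685 0.0003
3 0.0191 0.0007 0.0731 -0.0014 0.3240 0.0003
0 0.0220 0.0007 0.0837 -0.0014 0.3574 0.0002
```

```bash
python3 -m jog '0.003 0 0.004 0 0.002 0; 0.005 0 0.012 0 0.046 0; 0.007 0 0.019 0 0.091 0; 0.009 0 0.028 0 0.135 0; 0.011 0 0.038 0 0.18 0; 0.011 0 0.038 0 0.18 0; 0.011 0 0.038 0 0.18 0'; python3 st.py
```

```text
time_s: 8.97
ee_pos: [553.5, -79.9, 161.4]
ee_rot: [-179.9, 16.1, -172.2]
force: [-0.4, -0.6, -2.9]
gripper_width: 11.7
groove [62.6  7.9 21.6] [  7.8 -16.1  -0.1] F [-0.4 -0.6 -2.9] [0.03 0.34 0.04] 11.73554182250142 [ -12.4   14.   109.6    8.1   41.5 -115.5]
C 0.0035 0.0001 -0.0361 -0.0009 -0.1772 0.0009
24 0.0032 0.0002 -0.0203 -0.0010 -0.0883 0.0009
16 0.0017 0.0002 -0.0017 -0.0010 0.0006 0.0008
8 0.0001 0.0002 0.0198 -0.0011 0.0895 0.0007
3 -0.0001 0.0003 0.0347 -0.0011 0.1450 0.0007
0 -0.0003 0.0003 0.0457 -0.0011 0.1784 0.0006
```

```bash
python3 -m jog '0.001 0 0.008 0 0.045 0; 0 0 0.02 0 0.09 0; 0 0 0.027 0 0.117 0; 0 0 0.035 0 0.145 0; 0 0 0.035 0 0.145 0; 0 0 0.035 0 0.145 0'; python3 st.py
```

```text
time_s: 9.47
ee_pos: [557.9, -79.1, 144.1]
ee_rot: [-179.9, 3.1, -172.2]
force: [0.1, -1.2, -3.3]
gripper_width: 11.8
groove [60.2  8.1  3.2] [ 7.8 -3.1 -0.1] F [ 0.1 -1.2 -3.3] [0.05 0.01 0.  ] 11.838959964960107 [  -9.7   20.2  101.2    1.1   55.7 -108. ]
C 0.0187 -0.0003 -0.0694 -0.0004 -0.3215 0.0007
24 0.0148 -0.0003 -0.0541 -0.0004 -0.2326 0.0007
16 0.0093 -0.0003 -0.0363 -0.0005 -0.1437 0.0007
8 0.0029 -0.0002 -0.0157 -0.0005 -0.0549 0.0006
3 -0.0007 -0.0002 -0.0012 -0.0005 0.0007 0.0006
0 -0.0034 -0.0002 0.0094 -0.0005 0.0340 0.0006
```

```bash
python3 -m jog '0 0 0.003 0 0.017 0; -0.001 0 0.006 0 0.034 0; -0.001 0 0.009 0 0.034 0; -0.001 0 0.009 0 0.034 0; -0.001 0 0.009 0 0.034 0'; python3 st.py|head -1
python3 -m jog '0 0 0.001 0 0 0; 0 0 0.002 0 0 0; 0 0 0.003 0 0 0; 0 0 0.003 0 0 0'; python3 st.py|head -1
```

```text
time_s: 9.88
ee_pos: [557.9, -79.0, 139.7]
ee_rot: [-180.0, 0.0, -172.3]
force: [0.3, 0.4, -2.7]
gripper_width: 12.2
groove [58.6  8.2 -1.3] [ 7.7 -0.  -0. ] F [ 0.3  0.4 -2.7] [ 0.07  0.01 -0.02] 12.156432184447489 [  -9.2   21.7   99.4   -0.    58.9 -107. ]
time_s: 10.22
ee_pos: [557.6, -79.1, 138.7]
ee_rot: [-180.0, 0.0, -172.3]
force: [-2.0, -0.3, 2.8]
gripper_width: 12.1
groove [58.2  8.2 -2.3] [ 7.7 -0.  -0. ] F [-2.  -0.3  2.8] [0.1  0.56 0.04] 12.069571140614071 [  -9.2   21.7   99.5   -0.    58.8 -107. ]
```

The vertical force rose from −2.7 to +2.8 N at w ≈ −2.3, which is where the neck should meet the floor. One look before letting go.

Run:
```python
from h import *
o=(195,75);sc=4.5
a=crop(grab_frame("scene")[:,:,::-1],o,(165,125),sc)
draw(a,"scene",CAD,(*grv(60,-2,8),GY),sc,o);draw(a,"scene",BLK[::2],(501,-95,110,7.7),sc,o)
cv2.imwrite("pics/seat.png",a)
```

```text
(no output)
```

View pics/seat.png

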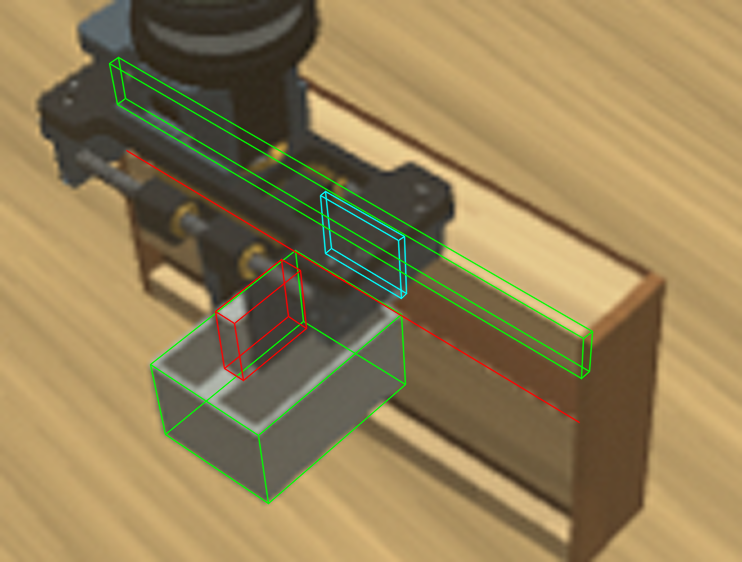

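The picture matches the seated model: box at crop (150–405, 250–500), tongue behind the lip. I open the jaws and withdraw straight up.

```bash
python3 -m jog '0 0 0 0 0 0; 0 0 0 0 0 0; 0 0 0 0 0 0; 0 0 0 0 0 0; 0 0 0 0 0 0; 0 0 0 0 0 0; 0 0 0 0 0 0; 0 0 0 0 0 0; 0 0 0 0 0 0; 0 0 0 0 0 0' 0 ; python3 st.py | head -1
```

```text
time_s: 11.1
ee_pos: [557.6, -79.1, 138.7]
ee_rot: [-180.0, 0.0, -172.3]
force: [0.2, -0.3, 0.6]
gripper_width: 45.5
groove [58.2  8.1 -2.3] [ 7.7 -0.  -0. ] F [ 0.2 -0.3  0.6] [ 0.03 -0.02  0.  ] 45.49979005840793 [  -9.2   21.7   99.5   -0.    58.8 -107. ]
```

```bash
python3 -m jog '0 0 -0.03 0 0 0; 0 0 -0.07 0 0 0; 0 0 -0.12 0 0 0; 0 0 -0.18 0 0 0; 0 0 -0.24 0 0 0; 0 0 -0.3 0 0 0; 0 0.08 -0.3 0 0 0; 0 0.16 -0.3 0 0 0; 0 0.24 -0.3 0 0 0; 0 0.32 -0.3 0 0 0; 0 0.4 -0.3 0 0 0; 0 0.48 -0.3 0 0 0; 0 0.5 -0.3 0 0 0; 0 0.5 -0.3 0 0 0; 0 0.5 -0.3 0 0 0'
python3 - <<'E'
from h import *
v=[]
for c,o in(("scene",(195,75)),("top",(365,150))):
    f=grab_frame(c)[:,:,::-1];a=crop(f,o,(130,110),3);b=a.copy()
    draw(b,c,CAD,(*grv(60,-2,8),GY),3,o);v.append(np.vstack([a,b][:2])[:600] if 0 else cv2.hconcat([a,b]))
    print(c,[(d["location"],d["confidence"]) for d in tip_of("caddy_mid",c)],proj(c,grv(60,-2,8)))
    for q,p in(("flat_mid",0),("jar_mid",0)): print(q,[(d["location"],round(d["confidence"],2)) for d in tip_of(q,c)])
cv2.imwrite("pics/end.png",np.vstack(v)[:600]) ; print(np.vstack(v).shape)
E
```

```text
time_s: 12.35
ee_pos: [523.8, 168.5, 288.5]
ee_rot: [-179.9, 0.0, -172.2]
force: [-0.4, -0.7, -0.2]
gripper_width: 45.8
scene [([255.5, 154.4], 0.71)] [[254.01750796 153.94123703]]
flat_mid [([424.0, 283.3], 0.85)]
jar_mid [([374.1, 212.8], 0.87)]
top [([415.4, 189.8], 0.8)] [[418.93982528 190.22013624]]
flat_mid [([199.5, 223.9], 0.83)]
jar_mid [([279.7, 248.0], 0.87)]
(660, 780, 3)
```

```bash
python3 -c "
import cv2;a=cv2.imread('pics/end.png');cv2.imwrite('pics/end.png',cv2.resize(a,None,fx=.9,fy=.9))"
```

```text
(no output)
```

View pics/end.png

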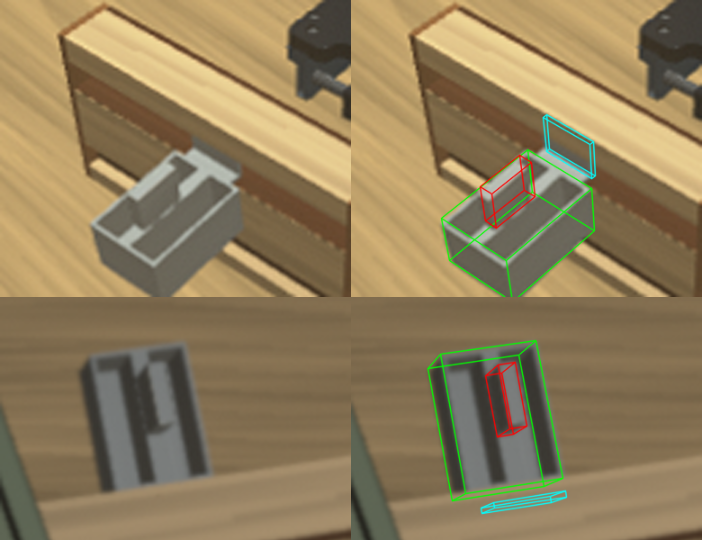

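The caddy hangs with its tongue behind the lip and its box on the seated model. The flat caddy and jar have not moved, and the gripper is clear. Handing in.

```bash
python3 -c "
from workcell import *
print(state()['force'].round(1));print(job_done())"
```

```text
[-0.2 -0.1  0. ]
the job is handed in; nothing more can be done
None
```

The hooked caddy now hangs in the top groove, about 8 mm left of the middle, and the job was handed in with the clock at about 13 s of the 48 s allowed. I gripped it by its tab, tipped it 32° front up and slid the tongue under the lip. Then I swung it level until the neck rested on the groove floor, let go and withdrew.

**Last checks**
- **Caddy:** The final pictures show the tongue behind the lip, and the box matches the seated model to about 1 px in the scene camera. The network's caddy point was about 2 px off in the scene camera and 3.5 px off in the top camera, which disagrees slightly. I judged level by eye from the overlay and did not measure the sag.
- **Position:** The arm's reading at release put the caddy's point 58.2 mm out. That is only just inside the 58–63 mm range, and my groove estimate is good to about 2 mm.
- **Bystanders:** The jar and flat caddy were never touched. Their detected points moved no more than about 4 px, within the network's noise.
- **Force and joints:** The forces I read stayed under 4 N. I tipped the caddy 37° first, which took joint 6 to −145.6°, close to its −146.56° limit, so I cut the tilt to 32° for the insertion.

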